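Set the fader of a control desk to its index and press the start treadle

TASK

Set the speed on the sloping control desk: slide the black fader grip, which sits under the clear splash visor, along its track until it is in line with the pointed tip of the small index rider on the rail above it, without shifting that rider. Only then press the start treadle on the worktop fully down to its stop, and let it spring back up. Leave the tins, the brass weight and the beaker where they stand.

Things in the scene. Friction and masses are not known exactly. Their poses are not given: they have to be found in the camera images.
- desk: Pale control desk, fixed: a wedge 260 wide (y) x 140 deep (x), its top sloping at 35 degrees, 100 high at the front (-x) edge, 198 at the back. Origin: centre of the underside; x to the back, y along the fader track (left), z up. The track lies on the slope at x = -15 mm, z = 138.5 mm. Only the track's end blocks (5 high), the fader grip and the rider stand out of the slope.
- visor_edge (a point): Middle of the lower front edge of the clear, solid splash visor over the desk: a level sheet 254 wide from here to the desk's back, underside 290 above the worktop, edge strip down to 288; front and sides are open. It hangs over the fader grip, so a vertical tool cannot get there: come from the front with the tool leaning back to the robot, 30 to 40 degrees from vertical. Axes as the desk's.
- fader_top (a point): Centre of the top of the fader grip, a black block 12 wide along the track (y) and 26 along the slope, top 24 above the sloping face (solid from 3 to 24); a white line marks its middle. The TCP may be brought to this point. Axes: x up the slope, y along the track (as the desk's y), z out of the slope.
- fader_cap (a joint): Position of the fader grip along its track, m: 0 at the right-hand (-y) end, 0.14 at the left-hand (+y) end; at 0.07 it is in the middle of the desk. It starts near the right-hand end. About 2 N of friction; it stays where it is left.
- index_tip (a point): Tip of the index rider, the target: a dark steel block 16 wide, 8 out of the slope, on a rail 45 up the slope from the track, with a flat arrow point towards the fader; the tip lies 31 up the slope from the track's line. The grip is set when fader_top and index_tip have the same y along the track. Axes as fader_top. Stiff (12 N), not to be moved.
- treadle_base: Start treadle, fixed to the worktop: dark steel base 115 (x) x 85 (y) x 8 with an aluminium plate 100 x 66 x 5 hinged 18 mm above the worktop near its far (+x) edge, the plate's near (-x) end raised. Origin: centre of the underside. It stands to the right or to the left of the desk, the big tin on the other side.
- treadle_pad (a point): Point to press, on the top of the treadle plate: middle of its width, 75 mm from the hinge; some 38 mm above the worktop when up, and 15 mm lower when fully down. Its x points towards the hinge, z out of the plate.
- plate (a joint): Treadle plate angle, rad: 0 when up, 0.2 on its stop. Spring-loaded: a downward push at treadle_pad of 3 N starts it and 6 N holds it on its stop; it springs back when let go.
- big_tin: Loose round sample tin, diameter 71, height 45; origin at the centre of its underside. Bystander, to the left of the desk when the treadle is on the right, and the other way about.
- small_tin: Loose round sample tin, diameter 57, height 34; origin at the centre of its underside. Bystander in front of the desk, to the right.
- brass_weight: Loose brass weight, diameter 29, height 51; origin at the centre of its underside. Bystander in front of the desk, to the left.
- beaker: Loose beaker, diameter 53, height 66; origin at the centre of its underside. Bystander behind and to the right of the desk.

How it is judged:
On the way, in this order (a step that is already met when the one before it is completed fails the run):
1. the fader grip is in line with the index tip (within 5 mm along the track) (y of fader_top in the frame of index_tip between -0.005 and 0.005 m), for 0.4 s.
2. the treadle is pressed down to its stop (at least 0.175 of 0.2 rad) (value of joint plate above 0.175 rad), for 0.1 s.
At the end, for the whole second after the job is handed in: The fader grip stands within 5 mm, along the track, of the index tip, and the treadle has sprung back up (under 0.02 rad) (all of step 1 and value of joint plate below 0.02 rad); the robot touches nothing.
It fails at once if the treadle is pressed (over 0.1 rad) while the fader grip is not in line with the index (5 mm) (value of joint plate above 0.1 rad and not (y of fader_top in the frame of index_tip between -0.005 and 0.005 m)).
It fails at once if the index rider is shifted by more than 5 mm (distance of index_tip from where it was at the start of the episode above 0.005 m).
It fails at once if a tin, the brass weight or the beaker is shifted by more than 20 mm or knocked over (distance of any of big_tin, small_tin, brass_weight, beaker from where it was at the start of the episode above 0.02 m or angle between any of big_tin, small_tin, brass_weight, beaker's own z axis and vertical above 0.5 rad).
It also fails if it takes over 58 s, if anything falls off the work surface, if the arm or the gripper's body presses on something with over 40 N, if the wrist force passes 120 N, or if a joint passes its speed limit or range.

ROBOT

A 6-joint arm with a two-finger parallel gripper is mounted at the origin on a cart in front of the work surface, level with it; the furniture and walls round the work are solid. World frame = base frame: x ahead of the robot, y to its left, z up, the work surface at z = 0. Lengths are in m, angles in rad, forces in N, time in s.
With the tool pointing down it reaches from about 0.275 to 0.725 m from the base axis. Payload 5.6 kg.
Tool frame: the origin (TCP) lies between the finger pads, 19 mm behind the fingertips; this is the grasp point; z points along the fingers, y is the line along which they close (so a half turn about z gives the same grasp; the last joint's range is limited). The gripper opens to 85 mm and grips with 20 to 120 N. Pads are 22 mm wide; open, the fingers measure 114 mm over their backs; the gripper's body (76 mm by 85 mm) begins 54 mm behind the grasp point. The pads swing forward as they close: fully open they stand 13 mm farther back than shut.
Start: joints at [1.63, 0.255, 0.108, 0, -1.424, -0.285], TCP at [0.123, 0.536, 0.25] pointing down, gripper open.
Joint ranges: [-2.95, 2.95], [-1.21, 1.97], [-1.09, 1.5], [-2.87, 1.71], [-2.94, -0.07], [-3.05, 3.05]. Speed limits (rad/s): [2.57, 2.57, 3.14, 3.14, 3.14, 3.14].

INTERFACE

Orientations are given as a unit quaternion [w, x, y, z].
In Python, from rig import robot gives the robot as it stands.
- The arm moves only by the shell command python3 drive.py 'ROWS'. ROWS is a JSON object with one list for each field, all of the same length, 1 to 5, a row being the entries at one place: dx, dy, dz (the shift in m), rx, ry, rz (a rotation vector in rad), aperture (the finger opening in m); each row shifts and turns the commanded pose from where the row before left it, along the tool's axes as they then stand; what a row does not reach is not made up. A row lasts 1/10 s, in which the tool goes at most 0.05 m and 0.15 rad, less where a joint would pass 70% of its speed; a pose out of reach is approached as far as the arm can. The fingers move at their own pace and stop on an object; the grip force is fixed at half the most. Time passes only in rows, so rows that do not move let the fingers close. It prints the time, the measured TCP pose, the force, the opening and the grip force at its end. Input that does not fit is refused with a message, and nothing moves.
- robot.observe(): the state, without advancing time (a new reading comes with each control period).
- robot.read_camera(name): name is "scene" or "top"; returns a dict with "pixels" (384x512x3 uint8, red, green, blue), "camera_matrix" (3x3 intrinsics, pixels), "R" (3x3) and "t" (3): a world point X has camera coordinates R X + t. Camera axes: x right, y down, z forward; pixel columns grow to the right and rows downward; lengths in m; the calibration is good to about 2 mm. A picture is of the moment at which its call begins. There is no depth.
- robot.finish_job(): hands the job in; it is judged then, once.
The state is a dict: "t": time; "joint_positions": joint angles; "qd": joint speeds; "joint_efforts": joint torques, N m; "tool_pos": TCP position; "ee_rot": TCP orientation; "contact_force": force on the tool from outside, world axes, zero at the start; "ft_torque": the same for the moment, N m; "opening": finger opening in m; "grip_force": force on a finger pad.
Only numpy, scipy, OpenCV 4.12 (cv2) and the standard library are available. Lean on these libraries where they do the work, as an engineer would, in place of code of your own. Each camera call takes 0.05 s, during which the arm holds its last target. There are 200 camera calls.

## Working session

There is one attempt and no reset: what is moved stays moved. The work goes in short steps, Python scripts to look and compute and a shell command to move; the robot and the scene stay as the last step left them, time stands still between calls to the robot, and variables do not carry over. Pictures are saved under pics/ and viewed, at most 10 in all, crops included, and the job is handed in when it is done.

```bash
ls; mkdir -p pics
python3 - <<'E'
from rig import robot
import cv2
import numpy as np, json
for n in("scene","top"):
    c=robot.read_camera(n)
    cv2.imwrite(f"pics/{n}0.png",cv2.resize(c["pixels"][:,:,::-1],None,fx=1.5,fy=1.5,interpolation=cv2.INTER_CUBIC))
    np.savez(f"{n}0.npz",**c)
    print(n,c["camera_matrix"].tolist(),(-c["R"].T@c["t"]).round(3),c["R"].round(3).tolist())
print(robot.observe())
E
```

```text
drive.py
pics
rig.py
scene [[462.4239767367093, 0.0, 261.6613671614572], [0.0, 462.4239767367093, 192.43521903412125], [0.0, 0.0, 1.0]] [-0.394 -0.46   0.944] [[0.467, -0.884, 0.019], [-0.533, -0.299, -0.792], [0.705, 0.36, -0.611]]
top [[376.43117495492186, 0.0, 252.5712784186645], [0.0, 376.43117495492186, 192.4673090851874], [0.0, 0.0, 1.0]] [0.439 0.018 1.26 ] [[-0.01, -1.0, 0.011], [-0.998, 0.009, -0.065], [0.065, -0.012, -0.998]]
{'t': 0.1, 'joint_positions': array([ 1.62960492e+00,  2.55687777e-01,  1.07124966e-01, -3.93813000e-04,
       -1.42393329e+00, -2.84593405e-01]), 'qd': array([ 8.93492977e-05, -1.31719854e-03,  2.37599468e-03,  2.33000996e-03,
       -1.27474851e-03,  6.14757136e-04]), 'joint_efforts': array([-2.09430451e-03, -3.87603378e+01,  2.38473684e+01,  5.37793547e+00,
       -3.75198870e-03,  1.20165987e-05]), 'tool_pos': array([0.12299686, 0.5356382 , 0.24918703]), 'ee_rot': array([ 8.70665428e-04,  9.93630775e-01, -1.12681513e-01, -4.66880997e-05]), 'contact_force': array([-0.24155994, -0.68036151, -0.00567307]), 'ft_torque': array([-0.00158961,  0.00606358,  0.02236185]), 'grip_force': 0.0, 'opening': 0.08553357420281661}
```

View pics/scene0.png

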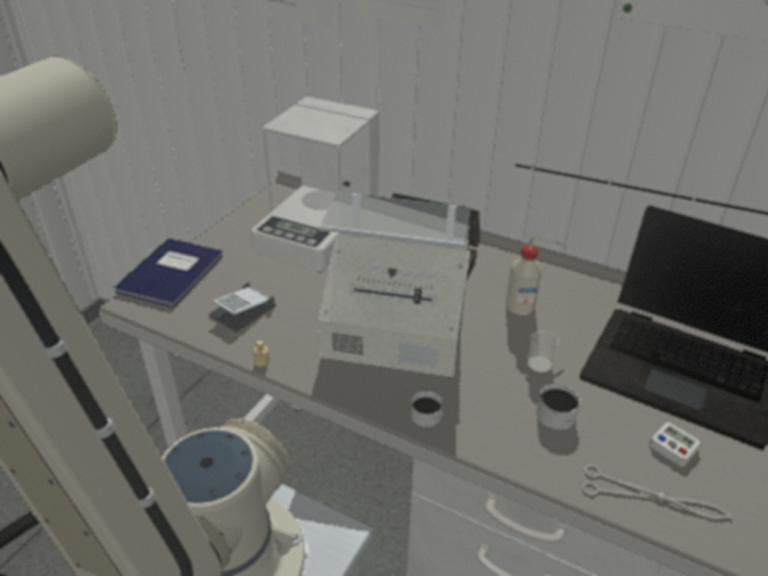

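View pics/top0.png

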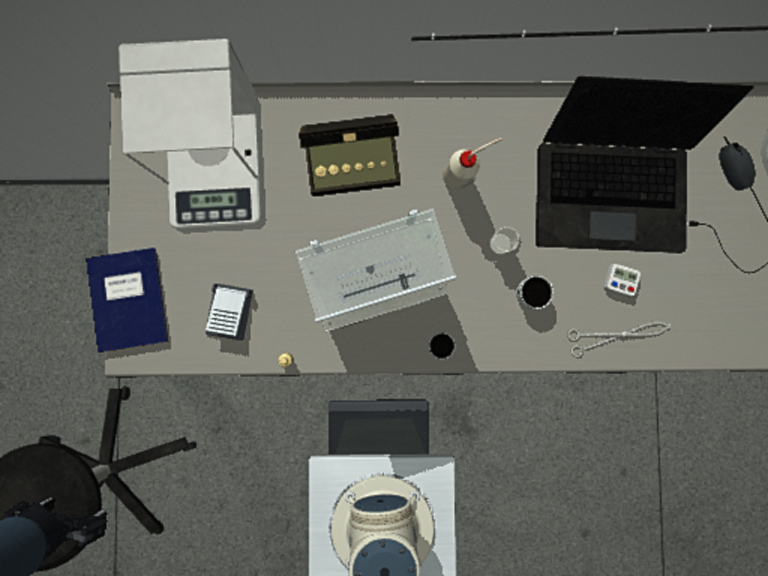

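The scene view has the fader near (418,296), the rider near (391,272), and the treadle on the left at (243,303). The top view has the fader at (404,282), the rider at (370,269), the treadle at (228,312), the brass weight at (285,360), and the small tin at (441,346). The desk is yawed about +16°. Next I'll zoom in on the desk and treadle.

Run:
```python
import cv2,numpy as np
t=np.load("top0.npz")["pixels"][:,:,::-1];s=np.load("scene0.npz")["pixels"][:,:,::-1]
a=t[135:225,190:310]; b=s[145:245,205:325]; c=t[180:250,130:210]; d=s[180:250,130:210]
f=lambda im,w,h:cv2.resize(im,(w,h),interpolation=cv2.INTER_CUBIC)
cv2.imwrite("pics/crop0.png",np.vstack([np.hstack([f(a,400,300),f(b,360,300)]),np.hstack([f(c,380,290),f(d,380,290)])]))
```

```text
(no output)
```

View pics/crop0.png

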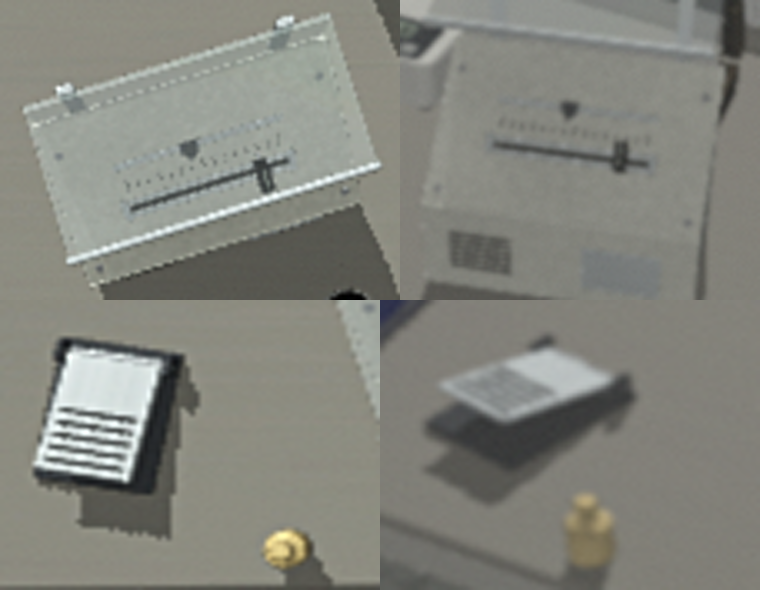

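The zoom shows the track, the grip (top crop (263,170), scene crop (621,156)), the rider with its tip pointing down, and the treadle hinge at the far end. Now I'll measure these with dark masks.

```bash
cat > h.py <<'E'
import cv2,numpy as np
class Cam:
    def __init__(s,c): s.K,s.R,s.t,s.im=[np.array(c[k]) for k in("camera_matrix","R","t","pixels")]
    def ray(s,u,v): return -s.R.T@s.t, s.R.T@np.linalg.solve(s.K,[u,v,1.])
    def plane(s,uv,p,n=(0,0,1)):
        o,d=s.ray(*uv); n=np.array(n); return o+d*((np.array(p)-o)@n/(d@n))
    def z(s,uv,z): return s.plane(uv,(0,0,z))
    def px(s,X): q=s.K@(s.R@np.array(X)+s.t); return q[:2]/q[2]
def blobs(im,box,thr,k=6,inv=False,amin=0.8):
    u0,v0,u1,v1=box; g=cv2.cvtColor(im[v0:v1,u0:u1],cv2.COLOR_RGB2GRAY)
    g=cv2.resize(g,None,fx=k,fy=k,interpolation=cv2.INTER_CUBIC)
    m=((g>thr) if inv else (g<thr)).astype(np.uint8)
    cs,_=cv2.findContours(m,cv2.RETR_EXTERNAL,cv2.CHAIN_APPROX_NONE)
    return [ (c[:,0,:]+.5)/k-.5+[u0,v0] for c in cs if cv2.contourArea(c)>amin*k*k]
E
python3 - <<'E'
from h import *
T=Cam(np.load("top0.npz"));S=Cam(np.load("scene0.npz"))
for n,C,box in(("top",T,(222,172,282,203)),("scene",S,(230,174,294,206))):
    g=cv2.cvtColor(C.im[box[1]:box[3],box[0]:box[2]],cv2.COLOR_RGB2GRAY)
    print(n,np.percentile(g,[1,5,20,50,90]))
    for b in blobs(C.im,box,100,amin=3):
        r=cv2.minAreaRect(b.astype(np.float32)); 
        print(len(b),"rect",np.round(r[0],1),np.round(r[1],1),round(r[2],1),"ext L",b[b[:,0].argmin()].round(1),"R",b[b[:,0].argmax()].round(1),"T",b[b[:,1].argmin()].round(1),"B",b[b[:,1].argmax()].round(1))
g=cv2.cvtColor(T.im,cv2.COLOR_RGB2GRAY); print(g[176:196,260:276]); 
g=cv2.cvtColor(S.im,cv2.COLOR_RGB2GRAY); print(g[188:206,270:288])
E
```

```text
top [ 67.  90. 137. 159. 164.]
650 rect [252.8 191.6] [10.2 49.2] 75.1 ext L [228.9 196.9] R [275.9 183.1] T [268.6 182.1] B [229.2 197.8]
83 rect [246.2 179.3] [4.8 4.4] 85.6 ext L [243.9 178.1] R [248.4 179.9] T [247.6 176.8] B [246.4 181.6]
scene [ 67.    83.35 126.   134.   138.  ]
684 rect [261.6 197. ] [10.7 51.3] 89.6 ext L [235.9 192.6] R [287.2 199.4] T [278.9 191.6] B [277.2 202.2]
98 rect [261.3 180.7] [5.7 5.6] 63.4 ext L [258.2 179.4] R [263.9 180.8] T [259.9 178.4] B [260.2 184.1]
[[160 160 159 160 159 159 163 165 164 161 158 161 162 143 162 160]
 [159 161 159 160 160 162 162 163 161 158 141 157 162 143 162 163]
 [157 160 161 157 162 160 144 154 163 162 140 158 160 141 162 165]
 [158 161 162 141 159 165 155 127 157 161 145 159 161 163 166 167]
 [138 158 163 139 143 164 160 161 164 165 163 161 159 165 167 159]
 [122 154 162 160 163 166 146 161 162 164 165 164 153 174 168 155]
 [158 160 161 161 163 163 158 145 115 110 163 168 154 167 155 108]
 [161 159 157 161 161 134  78  65  62  72 157 138  94  90  77  67]
 [161 160 148 160 166 154  78  60  60  60  72  73  73  98 113 12
[... 1391 characters left out ...]
132 134 132 131 129 131]
 [ 76  77  81  84  89  85  70  66  64  56  72 105 122 125 125 125 126 129]
 [ 90  87  85  81  79  67  65  73  68  53  57  80  92  98  98 101 107 114]
 [122 122 119 116 104  84  71  77  67  57  63  73  76  78  75  75  78  95]
 [133 135 132 130 123  99  70  63  55  63  86 100 102 100  97  90  90  98]
 [136 136 136 133 128 110  82  59  54  67  98 120 125 123 125 124 119 117]
 [137 137 135 135 135 128 108  91  88  93 109 125 129 131 133 135 134 129]
 [136 135 134 135 137 136 131 124 124 126 130 134 134 134 136 138 135 131]
 [138 136 134 135 137 137 135 138 137 139 139 138 136 135 138 140 137 133]
 [136 137 135 136 137 135 136 134 137 141 141 138 135 134 139 139 139 137]]
```

Run:
```python
from h import *
T=Cam(np.load("top0.npz"));S=Cam(np.load("scene0.npz"))
zt=.1385
for C,l,r in((T,(229,197.4),(275.9,183.)),(S,(236,192.9),(287.2,199.6))):
    L,Rr=C.z(l,zt),C.z(r,zt); d=L-Rr; print(L.round(4),Rr.round(4),"len",np.linalg.norm(d).round(4),"mid",((L+Rr)/2).round(4),"yaw",np.degrees(np.arctan2(-d[0],d[1])).round(2))
def frame(mid,yaw):
    y=np.array([-np.sin(yaw),np.cos(yaw),0]);xh=np.array([np.cos(yaw),np.sin(yaw),0])
    a=np.radians(35);x=xh*np.cos(a)+np.array([0,0,np.sin(a)]);n=np.cross(x,y);return x,y,n
mids=[];yaws=[]
for C,l,r in((T,(229,197.4),(275.9,183.)),(S,(236,192.9),(287.2,199.6))):
    L,Rr=C.z(l,zt),C.z(r,zt); mids.append((L+Rr)/2);d=L-Rr;yaws.append(np.arctan2(-d[0],d[1]))
mid=np.mean(mids,0);yaw=np.mean(yaws);x,y,n=frame(mid,yaw)
print("desk origin",(mid+.015*np.array([np.cos(yaw),np.sin(yaw),0])).round(4),"n",n.round(3))
for nm,C,m,tip,lines in(("top",T,mids[0],(246.4,181.3),[(268.9,186.5),(269.4,188.5),(269.9,190)]),("scene",S,mids[1],(260.2,183.8),[(278,192.5),(278,194.5),(277.2,198.5)])):
    for h in(0,.004,.008):
        q=C.plane(tip,m+h*n,n)-m; print(nm,"tip h",h,"x,y",(q@x).round(4),(q@y).round(4))
    for l in lines:
        q=C.plane(l,m+.024*n,n)-m; print(nm,"fader x,y",(q@x).round(4),(q@y).round(4))
# treadle & bystander coarse
for b in blobs(T.im,(130,180,172,232),185,inv=True,amin=30):
    r=cv2.minAreaRect(b.astype(np.float32)); print("plate top",np.round(r,1) if 0 else r, cv2.boxPoints(r).round(1).tolist())
for b in blobs(S.im,(140,185,185,215),135,inv=True,amin=30):
    r=cv2.minAreaRect(b.astype(np.float32)); print("plate scene",r, cv2.approxPolyDP(b.astype(np.float32),2,True)[:,0].round(1).tolist())
for b in blobs(T.im,(130,180,180,234),85,amin=10):
    r=cv2.minAreaRect(b.astype(np.float32)); print("dark top", cv2.boxPoints(r).round(1).tolist())
print("weight",T.z((190,240),.04),"small tin",T.z((294,230.5),.034))
```

```text
[0.4978 0.0746 0.1385] [ 0.5396 -0.0658  0.1385] len 0.1466 mid [0.5187 0.0044 0.1385] yaw 16.58
[0.4984 0.0772 0.1385] [ 0.5419 -0.0631  0.1385] len 0.147 mid [0.5202 0.0071 0.1385] yaw 17.25
desk origin [0.5338 0.0101 0.1385] n [-0.549 -0.167  0.819]
top tip h 0 x,y 0.0354 0.0099
top tip h 0.004 x,y 0.0377 0.01
top tip h 0.008 x,y 0.04 0.0101
top fader x,y 0.0099 -0.0482
top fader x,y 0.0028 -0.0481
top fader x,y -0.0027 -0.0484
scene tip h 0 x,y 0.0361 0.0096
scene tip h 0.004 x,y 0.0348 0.009
scene tip h 0.008 x,y 0.0335 0.0084
scene fader x,y 0.0099 -0.0473
scene fader x,y 0.0042 -0.0482
scene fader x,y -0.0075 -0.0479
plate top ((150.0392303466797, 206.9264678955078), (20.130470275878906, 30.76158905029297), 14.03621768951416) [[136.5, 219.39999389648438], [144.0, 189.60000610351562], [163.5, 194.39999389648438], [156.10000610351562, 224.3000030517578]]
plate scene ((160.28204345703125, 199.3552703857422), (14.290667533874512, 35.42715072631836), 69.92851257324219) [[178.39999389648438, 197.39999389648438], [164.39999389648438, 191.1999969482422], [141.8000030517578, 200.1999969482422], [157.60000610351562, 207.89999389648438]]
dark top [[146.39999389648438, 233.39999389648438], [146.39999389648438, 226.39999389648438], [150.8000030517578, 226.39999389648438], [150.8000030517578, 233.39999389648438]]
dark top [[162.60000610351562, 233.3000030517578], [165.1999969482422, 215.6999969482422], [167.3000030517578, 216.0], [164.8000030517578, 233.60000610351562]]
dark top [[136.39999389648438, 223.8000030517578], [141.6999969482422, 188.39999389648438], [170.1999969482422, 192.6999969482422], [164.89999389648438, 228.10000610351562]]
weight [0.36698603 0.20571952 0.04      ] small tin [ 0.39371928 -0.1302555   0.034     ]
```

Run:
```python
from h import *
T=Cam(np.load("top0.npz"));S=Cam(np.load("scene0.npz"))
mid=np.array([.5195,.0058,.1385]);yaw=np.radians(16.9);xh=np.array([np.cos(yaw),np.sin(yaw),0]);y=np.array([-np.sin(yaw),np.cos(yaw),0])
for p in((210.4,213.6),(304,184.8),(257.2,199.2)):
    q=T.z(p,.289)-mid; print("visor edge top: xh",(q@xh).round(4),"y",(q@y).round(4))
for p in((333/1.5,231/1.5),(466/1.5,246/1.5)):
    q=S.z(p,.289)-mid; print("visor edge scene: xh",(q@xh).round(4),"y",(q@y).round(4))
for n,C,far,near in(("top",T,((144,189.6),(163.5,194.4)),((136.5,219.4),(156.1,224.3))),("scene",S,((164.4,191.2),(178.4,197.4)),((141.8,200.2),(157.6,207.9)))):
    F=[C.z(p,.022) for p in far];N=[C.z(p,.044) for p in near];f=np.mean(F,0);m=np.mean(N,0)
    print(n,np.round(F,4).tolist(),np.round(N,4).tolist(),"len",np.linalg.norm(f-m).round(4),"pad",(f+(m-f)*.75).round(4),"yaw",np.degrees(np.arctan2(*(f-m)[1::-1])).round(1))
```

```text
visor edge top: xh -0.036 y 0.1251
visor edge top: xh -0.0375 y -0.1279
visor edge top: xh -0.0367 y -0.0009
visor edge scene: xh -0.0358 y 0.1007
visor edge scene: xh -0.0316 y -0.1293
top [[0.5321, 0.3595, 0.022], [0.5157, 0.2955, 0.022]] [[0.4348, 0.3766, 0.044], [0.4185, 0.3137, 0.044]] len 0.1013 pad [0.4509 0.3407 0.0385] yaw -10.3
scene [[0.5214, 0.3624, 0.022], [0.5171, 0.3036, 0.022]] [[0.4289, 0.3754, 0.044], [0.4227, 0.3097, 0.044]] len 0.0965 pad [0.4492 0.3402 0.0385] yaw -5.8
```

The tip and grip offsets agree between the two views: the grip is at y ≈ -48 mm and the tip at ≈ +9.3 mm, so it has to slide about +57.5 mm. I'm starting the approach, going around the front of the visor.

```bash
cat >> h.py <<'E'
from scipy.spatial.transform import Rotation as Ro
MID=np.array([.5195,.0058,.1385]);YAW=np.radians(16.9)
XH=np.array([np.cos(YAW),np.sin(YAW),0]);Y=np.array([-np.sin(YAW),np.cos(YAW),0])
SX=XH*np.cos(np.radians(35))+[0,0,np.sin(np.radians(35))];N=np.cross(SX,Y)
def lean(deg):
    z=XH*np.sin(np.radians(deg))-[0,0,np.cos(np.radians(deg))];y=-Y
    return Ro.from_matrix(np.c_[np.cross(y,z),y,z])
def todo(o,p,Rt=None):
    q=o["ee_rot"];R=Ro.from_quat([q[1],q[2],q[3],q[0]])
    print("shift",R.inv().apply(np.array(p)-o["tool_pos"]).round(4),"turn",None if Rt is None else (R.inv()*Rt).as_rotvec().round(4))
E
python3 drive.py '{"dx": [0.023,0.023,0.023,0.023,0.023],"dy": [0.0273,0.0273,0.0273,0.0273,0.0273],"dz": [-0.002,-0.002,-0.002,-0.002,-0.002],"rx": [0,0,0,0,0],"ry": [0,0,0,0,0],"rz": [0,0,0,0,0],"aperture": [0.04,0.04,0.04,0.04,0.04]}'
python3 drive.py '{"dx": [0.023,0.023,0.023,0.023,0],"dy": [0.0273,0.0273,0.0273,0.0273,0],"dz": [-0.002,-0.002,-0.002,-0.002,0],"rx": [0,0,0,0,0],"ry": [0,0,0,0,0],"rz": [0,0,0,0,0],"aperture": [0.04,0.04,0.04,0.04,0.04]}'
python3 - <<'E'
from rig import robot
from h import *
o=robot.observe();print(o["joint_positions"].round(2));todo(o,(.36,-.06,.27),lean(38))
E
```

```text
t: 0.6
tool_pos: [0.2049, 0.3757, 0.2597]
ee_rot: [0.0, 0.994, -0.113, -0.0]
contact_force: [-0.2, -0.0, 0.4]
opening: 0.0399
grip_force: 0.0
t: 1.1
tool_pos: [0.2707, 0.2475, 0.2684]
ee_rot: [-0.0, 0.993, -0.114, 0.0]
contact_force: [-0.7, 0.9, -0.0]
opening: 0.04
grip_force: 0.0
[ 1.18 -0.12 -0.26  0.   -1.44  0.17]
shift [ 0.1567  0.2792 -0.0017] turn [ 0.1734  0.6472 -0.5045]
```

```bash
python3 drive.py '{"dx": [0.0196,0.0196,0.0196,0.0196,0.0196],"dy": [0.0349,0.0349,0.0349,0.0349,0.0349],"dz": [0,0,0,0,0],"rx": [0,0,0,0,0],"ry": [0,0,0,0,0],"rz": [0,0,0,0,0],"aperture": [0.04,0.04,0.04,0.04,0.04]}'
python3 drive.py '{"dx": [0.0196,0.0196,0.0196,0],"dy": [0.0349,0.0349,0.0349,0],"dz": [0,0,0,0],"rx": [0,0,0,0],"ry": [0,0,0,0],"rz": [0,0,0,0],"aperture": [0.04,0.04,0.04,0.04]}'
python3 - <<'E'
from rig import robot
from h import *
o=robot.observe();print(o["joint_positions"].round(2));todo(o,(.36,-.06,.27),lean(38))
E
```

```text
t: 1.6
tool_pos: [0.3262, 0.057, 0.2679]
ee_rot: [-0.0, 0.994, -0.112, 0.0]
contact_force: [0.0, 0.7, -1.5]
opening: 0.0399
grip_force: 0.0
t: 2.0
tool_pos: [0.3604, -0.0605, 0.2674]
ee_rot: [0.001, 0.993, -0.116, -0.001]
contact_force: [-0.0, 0.7, 0.1]
opening: 0.0397
grip_force: 0.0
[ 0.27 -0.13 -0.26  0.   -1.44  1.07]
shift [-0.0005 -0.0003 -0.0026] turn [ 0.1759  0.6493 -0.5075]
```

```bash
python3 drive.py '{"dx": [0.01,0.01,0.01,0.01,0.01],"dy": [0,0,0,0,0],"dz": [0.004,0.004,0.004,0.004,0.004],"rx": [0.0293,0.0293,0.0293,0.0293,0.0293],"ry": [0.1082,0.1082,0.1082,0.1082,0.1082],"rz": [-0.0846,-0.0846,-0.0846,-0.0846,-0.0846],"aperture": [0.04,0.04,0.04,0.04,0.04]}'
python3 drive.py '{"dx": [0,0],"dy": [0,0],"dz": [0,0],"rx": [0.0293,0],"ry": [0.1082,0],"rz": [-0.0846,0],"aperture": [0.04,0.04]}'
python3 - <<'E'
from rig import robot
from h import *
o=robot.observe();print(o["joint_positions"].round(2));L=lean(38);f=MID+.029*N-.048*Y;print(f)
todo(o,f-.1*L.as_matrix()[:,2],L)
E
```

```text
t: 2.5
tool_pos: [0.4122, -0.0583, 0.2595]
ee_rot: [-0.042, 0.955, 0.102, 0.274]
contact_force: [-0.2, 0.1, -0.3]
opening: 0.0399
grip_force: 0.0
t: 2.7
tool_pos: [0.4104, -0.0592, 0.258]
ee_rot: [-0.05, 0.935, 0.142, 0.322]
contact_force: [0.8, -0.1, 0.9]
opening: 0.0397
grip_force: 0.0
[ 0.15 -0.4  -0.59 -0.14 -0.72  1.8 ]
[ 0.51753834 -0.04496251  0.16225541]
shift [0.025  0.0179 0.041 ] turn [-0.006  -0.0014  0.0044]
```

```bash
python3 drive.py '{"dx": [0.0125,0.0125,0,0,0],"dy": [0.009,0.009,0,0,0],"dz": [0.0205,0.0205,0.025,0.025,0],"rx": [0,-0.006,0,0,0],"ry": [0,0,0,0,0],"rz": [0,0.004,0,0,0],"aperture": [0.04,0.04,0.04,0.04,0.04]}'
python3 - <<'E'
from rig import robot
from h import *
o=robot.observe();L=lean(38);f=MID+.029*N-.048*Y
todo(o,f,L)
c=robot.read_camera("scene");s=c["pixels"][110:225,195:335,::-1]
t=robot.read_camera("top")["pixels"][120:225,190:310,::-1]
cv2.imwrite("pics/app.png",np.hstack([cv2.resize(s,(420,345),interpolation=2),cv2.resize(t,(370,345),interpolation=2)]))
E
```

```text
t: 3.2
tool_pos: [0.4899, -0.0531, 0.1998]
ee_rot: [-0.048, 0.936, 0.138, 0.319]
contact_force: [0.6, 0.4, -0.5]
opening: 0.0399
grip_force: 0.0
shift [-0.0001  0.0003  0.0473] turn [-0.0008  0.0068 -0.0024]
```

View pics/app.png

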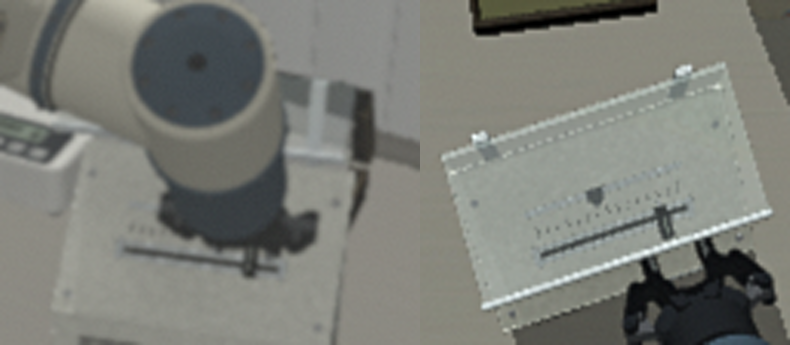

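The scene crop shows the hand in front of the visor, and in the top crop the open fingers (648,265) and (708,250) straddle the grip (665,222). I'll advance along the tool axis and close.

```bash
python3 drive.py '{"dx": [0,0,0,0,0],"dy": [0,0,0,0,0],"dz": [0.012,0.012,0.012,0.011,0],"rx": [0,0,0,0,0],"ry": [0,0,0,0,0],"rz": [0,0,0,0,0],"aperture": [0.04,0.04,0.04,0.04,0.04]}'
python3 drive.py '{"dx": [0,0,0,0,0],"dy": [0,0,0,0,0],"dz": [0,0,0,0,0],"rx": [0,0,0,0,0],"ry": [0,0,0,0,0],"rz": [0,0,0,0,0],"aperture": [0.0,0.0,0.0,0.0,0.0]}'
python3 - <<'E'
from rig import robot
from h import *
o=robot.observe();L=lean(38);f=MID+.029*N-.048*Y
todo(o,f,L);todo(o,f+.0575*Y);q=o["tool_pos"]-MID;print((q@Y).round(4),(q@SX).round(4),(q@N).round(4),o["contact_force"])
E
```

```text
t: 3.8
tool_pos: [0.5177, -0.0457, 0.1643]
ee_rot: [-0.047, 0.936, 0.139, 0.321]
contact_force: [-1.2, 0.0, 0.2]
opening: 0.0403
grip_force: 0.0
t: 4.3
tool_pos: [0.5177, -0.046, 0.1667]
ee_rot: [-0.047, 0.935, 0.139, 0.323]
contact_force: [-2.8, -0.1, 2.8]
opening: 0.0103
grip_force: 60.1
shift [-0.0026 -0.0011  0.0036] turn [ 0.0018 -0.0014  0.0002]
shift [-0.0026 -0.0586  0.0035] turn None
-0.0491 0.0024 0.0327 [-2.81768815 -0.09838743  2.81320615]
```

```bash
python3 drive.py '{"dx": [0,0,0,0,0],"dy": [-0.0096,-0.0096,-0.0096,-0.0096,-0.0096],"dz": [0,0,0,0,0],"rx": [0,0,0,0,0],"ry": [0,0,0,0,0],"rz": [0,0,0,0,0],"aperture": [0.0,0.0,0.0,0.0,0.0]}'
python3 drive.py '{"dx": [0,0,0],"dy": [-0.0096,0,0],"dz": [0,0,0],"rx": [0,0,0],"ry": [0,0,0],"rz": [0,0,0],"aperture": [0.0,0.0,0.0]}'
python3 - <<'E'
from rig import robot
from h import *
o=robot.observe();q=o["tool_pos"]-MID;print((q@Y).round(4),(q@SX).round(4),(q@N).round(4),o["contact_force"])
E
```

```text
t: 4.8
tool_pos: [0.5037, 0.0002, 0.1667]
ee_rot: [-0.047, 0.935, 0.139, 0.323]
contact_force: [-4.6, -4.1, 4.9]
opening: 0.0095
grip_force: 60.5
t: 5.1
tool_pos: [0.5009, 0.0094, 0.1667]
ee_rot: [-0.047, 0.935, 0.139, 0.323]
contact_force: [-7.5, -0.3, 6.5]
opening: 0.0098
grip_force: 60.7
0.0088 0.0024 0.0327 [-7.52118415 -0.25782349  6.45770022]
```

Moved 57.9 mm. Now I'll release, back off along the tool axis and check.

```bash
python3 drive.py '{"dx": [0,0,0,0,0],"dy": [0,0,0,0,0],"dz": [0,0,0,-0.02,-0.04],"rx": [0,0,0,0,0],"ry": [0,0,0,0,0],"rz": [0,0,0,0,0],"aperture": [0.04,0.04,0.04,0.04,0.04]}'
python3 drive.py '{"dx": [0,0,0,0,0],"dy": [0,0,0.035,0.045,0.03],"dz": [-0.045,-0.045,0,0,0],"rx": [0,0,0,0,0],"ry": [0,0,0,0,0],"rz": [0,0,0,0,0],"aperture": [0.04,0.04,0.04,0.04,0.04]}'
python3 - <<'E'
from rig import robot
from h import *
for n in("scene","top"):
    c=robot.read_camera(n);np.savez(f"{n}1.npz",**c)
s=np.load("scene1.npz")["pixels"][150:225,215:315,::-1];t=np.load("top1.npz")["pixels"][150:225,215:315,::-1]
cv2.imwrite("pics/set.png",np.hstack([cv2.resize(s,(400,300),interpolation=2),cv2.resize(t,(400,300),interpolation=2)]))
g=cv2.cvtColor(np.load("top1.npz")["pixels"],cv2.COLOR_RGB2GRAY);print(g[185:203,240:260])
g=cv2.cvtColor(np.load("scene1.npz")["pixels"],cv2.COLOR_RGB2GRAY);print(g[184:202,250:268])
print(robot.observe()["joint_positions"].round(2))
E
```

```text
t: 5.6
tool_pos: [0.4647, -0.0018, 0.211]
ee_rot: [-0.047, 0.936, 0.139, 0.319]
contact_force: [0.6, -0.2, -0.2]
opening: 0.0399
grip_force: 0.0
t: 6.1
tool_pos: [0.4372, -0.1019, 0.285]
ee_rot: [-0.046, 0.936, 0.139, 0.321]
contact_force: [0.8, 0.1, -0.0]
opening: 0.04
grip_force: 0.0
[[161 160 158 154 136 154 158 124 154 159 161 159 161 159 158 161 159 162
  162 151]
 [161 155 158 155 133 156 160 156 161 162 162 160 158 160 163 163 152 162
  163 153]
 [156 122 153 156 139 157 163 163 153 159 158 161 155 153 180 168 154 160
  134 103]
 [158 139 157 161 159 162 161 157 124 104  82 152 161 156 160 135  90  73
   69  71]
 [161 156 157 157 162 162 148  99  67  61  62 112 112  98  80  70  74  90
  107 144]
 [157 158 157 147 162 165 153 108  68  61  62  65  70  80 109 111 146 159
  161 156]
 [148 160 163 152 154 154 110  69  59  63  72  64 100 156 164 162 157 166
  160 147]
 [152 158 134 101  89  77  71  80  66  67 112  73 106 157 162 159 148 158
  158 159]
 [ 92  76  70  73  92 112 128 174 121  72 115  73 105 163 163 161 160 160
  159 159]
 [ 73  91 108 143 160 164 156 168 121  70 107  7
[... 1406 characters left out ...]
 133 124 100  83  84  71  58  84 119 135 138 139 139 143 142]
 [ 86  89  99 105  99  79  73  81  69  59  83 114 128 132 135 136 139 140]
 [ 87  84  85  83  73  61  65  72  61  55  70  92 103 110 116 121 124 129]
 [124 121 113 104  85  66  60  61  53  52  66  73  75  79  82  86  89  94]
 [137 133 128 125 106  78  60  53  49  67  91  99  96  99  95  86  79  80]
 [135 132 131 132 121  93  66  54  56  79 112 124 132 137 134 122 111 108]
 [138 137 137 136 132 114  96  84  83 101 125 137 142 146 144 136 131 129]
 [140 141 140 140 139 135 127 122 120 125 135 140 142 145 141 137 133 133]
 [140 139 141 141 143 141 142 140 138 140 139 141 143 142 143 140 137 138]]
[-0.07 -0.28 -0.41 -0.28 -0.84  2.04]
```

View pics/set.png

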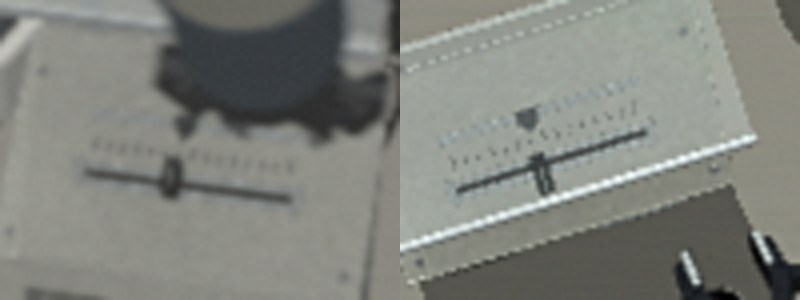

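The grip now stands below the rider tip in both views (top crop: line near (543,172), tip near (527,128)). I'll compute the residual and the next waypoint.

Run:
```python
from h import *
from rig import robot
T=Cam(np.load("top1.npz"));S=Cam(np.load("scene1.npz"))
for C,m,tip,ls in((T,np.array([.5187,.0044,.1385]),(246.4,181.3),[(250.1,192.5),(250.6,194.5),(251,196)]),(S,np.array([.5202,.0071,.1385]),(260.3,183.8),[(256.8,192.5),(256.7,194)])):
    t=(C.plane(tip,m+.005*N,N)-m)@Y
    print("residual",[round(float((C.plane(l,m+.024*N,N)-m)@Y-t),4) for l in ls])
o=robot.observe();D=Ro.from_matrix(np.c_[[1,0,0],[0,-1,0],[0,0,-1.]]);todo(o,(.36,-.10,.30),D)
```

```text
residual [-0.0005, -0.0002, -0.0001]
residual [0.0025, 0.002]
shift [-0.0478 -0.0276 -0.0575] turn [-0.0912 -0.6516  0.2745]
```

The residual is about +1 mm (tolerance 5). I'm retreating and turning upright on the way to the treadle.

```bash
python3 drive.py '{"dx": [-0.024,-0.024,0,0,0],"dy": [-0.014,-0.014,0,0,0],"dz": [-0.0288,-0.0288,0,0,0],"rx": [0,0,-0.0152,-0.0152,-0.0152],"ry": [0,0,-0.1086,-0.1086,-0.1086],"rz": [0,0,0.0458,0.0458,0.0458],"aperture": [0.0,0.0,0.0,0.0,0.0]}'
python3 drive.py '{"dx": [0,0,0,0],"dy": [0,0,0,0],"dz": [0,0,0,0],"rx": [-0.0152,-0.0152,-0.0152,0],"ry": [-0.1086,-0.1086,-0.1086,0],"rz": [0.0458,0.0458,0.0458,0],"aperture": [0.0,0.0,0.0,0.0]}'
python3 - <<'E'
from rig import robot
from h import *
o=robot.observe();print(o["joint_positions"].round(2));D=Ro.from_matrix(np.c_[[1,0,0],[0,-1,0],[0,0,-1.]]);todo(o,(.31,.20,.27),D)
E
```

```text
t: 6.7
tool_pos: [0.358, -0.0955, 0.3007]
ee_rot: [-0.023, 0.984, 0.071, 0.161]
contact_force: [-0.5, -0.2, 0.3]
opening: 0.0
grip_force: 0.0
t: 7.1
tool_pos: [0.3602, -0.0949, 0.2981]
ee_rot: [0.0, 1.0, 0.004, -0.003]
contact_force: [0.1, 1.0, -1.2]
opening: -0.0001
grip_force: 0.0
[ 0.17 -0.11 -0.17 -0.   -1.52  1.41]
shift [-0.0479 -0.2953  0.0281] turn [0.0009 0.0069 0.0071]
```

```bash
python3 drive.py '{"dx": [-0.007,-0.007,-0.007,-0.007,-0.007],"dy": [-0.043,-0.043,-0.042,-0.042,-0.042],"dz": [0.004,0.004,0.004,0.004,0.004],"rx": [0,0,0,0,0],"ry": [0,0,0,0,0],"rz": [0,0,0,0,0],"aperture": [0.0,0.0,0.0,0.0,0.0]}'
python3 drive.py '{"dx": [-0.007,-0.007,0.028,0.028,0.028],"dy": [-0.042,-0.042,-0.028,-0.028,-0.028],"dz": [0.004,0.004,0.014,0.014,0.014],"rx": [0,0,0,0,0],"ry": [0,0,0,0,0],"rz": [0,0,0,0,0],"aperture": [0.0,0.0,0.0,0.0,0.0]}'
python3 drive.py '{"dx": [0.028,0.028,0],"dy": [-0.028,-0.028,0],"dz": [0.014,0.014,0],"rx": [0,0,0],"ry": [0,0,0],"rz": [0,0,0],"aperture": [0.0,0.0,0.0]}'
python3 - <<'E'
from rig import robot
from h import *
o=robot.observe();print(o["joint_positions"].round(2));D=Ro.from_matrix(np.c_[[1,0,0],[0,-1,0],[0,0,-1.]]);todo(o,(.45,.3405,.085),D)
E
```

```text
t: 7.6
tool_pos: [0.3211, 0.1174, 0.2798]
ee_rot: [-0.001, 1.0, 0.004, 0.001]
contact_force: [1.0, -0.8, 0.7]
opening: 0.0003
grip_force: 0.0
t: 8.1
tool_pos: [0.3912, 0.2861, 0.2296]
ee_rot: [-0.001, 1.0, 0.005, 0.001]
contact_force: [-0.4, -0.8, 1.7]
opening: -0.0002
grip_force: 0.0
t: 8.4
tool_pos: [0.4472, 0.3426, 0.1972]
ee_rot: [0.002, 1.0, 0.004, -0.002]
contact_force: [-1.0, -0.8, -1.1]
opening: -0.0003
grip_force: 0.0
[ 0.93  0.31  0.04 -0.   -1.31  0.65]
shift [0.0032 0.0017 0.1122] turn [0.0037 0.0039 0.0075]
```

```bash
python3 drive.py '{"dx": [0.003,0,0,0,0],"dy": [0.002,0,0,0,0],"dz": [0.04,0.04,0.032,0.015,0],"rx": [0,0,0,0,0],"ry": [0,0,0,0,0],"rz": [0,0,0,0,0],"aperture": [0.0,0.0,0.0,0.0,0.0]}'
python3 drive.py '{"dx": [0,0,0,0,0],"dy": [0,0,0,0,0],"dz": [0.007,0.007,0.006,0,0],"rx": [0,0,0,0,0],"ry": [0,0,0,0,0],"rz": [0,0,0,0,0],"aperture": [0.0,0.0,0.0,0.0,0.0]}'
```

```text
t: 8.9
tool_pos: [0.4478, 0.3377, 0.0729]
ee_rot: [0.001, 1.0, 0.004, -0.001]
contact_force: [0.6, 0.4, -0.1]
opening: -0.0
grip_force: 0.0
t: 9.4
tool_pos: [0.4499, 0.3392, 0.0555]
ee_rot: [-0.001, 1.0, 0.004, 0.0]
contact_force: [-0.6, 0.5, 3.1]
opening: -0.0001
grip_force: 1.3
```

Contact at about 3 N. I'll press on to the stop.

```bash
python3 drive.py '{"dx": [0,0,0,0,0],"dy": [0,0,0,0,0],"dz": [0.005,0.005,0.003,0,0],"rx": [0,0,0,0,0],"ry": [0,0,0,0,0],"rz": [0,0,0,0,0],"aperture": [0.0,0.0,0.0,0.0,0.0]}'
python3 drive.py '{"dx": [0,0,0],"dy": [0,0,0],"dz": [0.003,0,0],"rx": [0,0,0],"ry": [0,0,0],"rz": [0,0,0],"aperture": [0.0,0.0,0.0]}'
```

```text
t: 9.9
tool_pos: [0.4495, 0.3394, 0.042]
ee_rot: [-0.001, 1.0, 0.004, -0.0]
contact_force: [-2.8, 2.4, 5.1]
opening: -0.0002
grip_force: 2.6
t: 10.2
tool_pos: [0.4496, 0.3394, 0.0404]
ee_rot: [-0.001, 1.0, 0.004, 0.0]
contact_force: [-5.4, -0.3, 14.3]
opening: 0.0002
grip_force: 7.0
```

```bash
python3 drive.py '{"dx": [0,0,0],"dy": [0,0,0],"dz": [0.003,0,0],"rx": [0,0,0],"ry": [0,0,0],"rz": [0,0,0],"aperture": [0.0,0.0,0.0]}'
python3 drive.py '{"dx": [0,0,0,0,0],"dy": [0,0,0,0,0],"dz": [-0.01,-0.015,-0.03,-0.04,-0.04],"rx": [0,0,0,0,0],"ry": [0,0,0,0,0],"rz": [0,0,0,0,0],"aperture": [0.0,0.0,0.0,0.0,0.0]}'
python3 drive.py '{"dx": [-0.03,-0.03,-0.03,0,0],"dy": [0,0.0,0.0,0,0],"dz": [0,0,0,0,0],"rx": [0,0,0,0,0],"ry": [0,0,0,0,0],"rz": [0,0,0,0,0],"aperture": [0.0,0.0,0.0,0.0,0.0]}'
python3 - <<'E'
from rig import robot
from h import *
for n in("scene","top"):
    c=robot.read_camera(n);np.savez(f"{n}2.npz",**c)
s=np.load("scene2.npz")["pixels"][150:265,130:330,::-1];t=np.load("top2.npz")["pixels"][150:265,130:330,::-1]
cv2.imwrite("pics/end.png",np.hstack([cv2.resize(s,(400,230),interpolation=2),cv2.resize(t,(400,230),interpolation=2)]))
for n in("scene","top"):
    a,b=np.load(n+"1.npz")["pixels"],np.load(n+"2.npz")["pixels"]
    w=(slice(186,202),slice(250,268)) if n=="scene" else (slice(185,203),slice(240,260))
    print(n,np.abs(a[w].astype(int)-b[w]).mean())
E
```

```text
t: 10.5
tool_pos: [0.4497, 0.3395, 0.0398]
ee_rot: [-0.001, 1.0, 0.004, 0.001]
contact_force: [-13.0, -2.6, 31.0]
opening: -0.0004
grip_force: 15.5
t: 11.0
tool_pos: [0.4492, 0.3377, 0.1711]
ee_rot: [0.001, 1.0, 0.003, -0.001]
contact_force: [1.2, 0.9, -0.0]
opening: -0.0002
grip_force: 0.0
t: 11.5
tool_pos: [0.3593, 0.3378, 0.1706]
ee_rot: [0.0, 1.0, 0.004, -0.0]
contact_force: [0.8, 0.7, 0.0]
opening: 0.0003
grip_force: 0.0
scene 1.931712962962963
top 1.825
```

View pics/end.png

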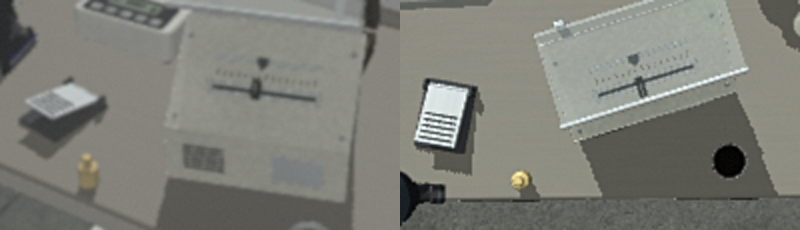

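The treadle hit its stop (force climbed to 31 N with under 1 mm of further travel) and is back up (scene crop (65,100)). The grip is still in line under the rider (top crop (641,87) and (634,60)), and the brass weight and small tin haven't moved. The robot isn't touching anything, so I'm handing in.

```bash
python3 -c "
from rig import robot
print(robot.finish_job())"
```

```text
the job is handed in; nothing more can be done
None
```

I handed the job in at about 12 s of the 58 s allowed, with no verdict returned: the grip stands about 1 mm from the index tip by the cameras, the treadle was then pressed to its stop and sprang back up, and the rider and the brass weight and small tin look unmoved (the big tin and beaker were not in the last pictures, and the arm did not go near them).

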